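# Set out the two gingerbread show piles on the stall

## Task

Make up the two show piles at the gingerbread stall with the round iced gingerbreads: in the middle of the red-floored tray lay the large round red-iced one with the small round red-iced one centred on top of it, and in the middle of the white-floored tray do the same with the two white-iced rounds. Every piece lies flat, icing up; leave the two square gingerbreads and the plain un-iced round one where they are.

Things in the scene. Friction and masses are not known exactly. Their poses are not given: they have to be found in the camera images.
- tray_red: shallow square display tray, 120 x 120 mm outside, fixed to the counter, with a green rim 4 mm thick whose top is 10 mm above the counter; the inside floor, 112 x 112 mm, is red and 4 mm above the counter. Origin: centre of its underside on the counter, x and y along its sides, z up
- large_red: round gingerbread, large, upright drum 62 mm across and 20 mm high in all: dark brown dough 17 mm high and on it a flat red icing disc 52 mm across, 3 mm thick. Loose, lies flat with the icing up; about 50 g. Origin: centre of its underside, z up
- small_red: round gingerbread, small, upright drum 44 mm across and 20 mm high in all: dark brown dough 17 mm high and on it a flat red icing disc 34 mm across, 3 mm thick. Loose, lies flat with the icing up; about 26 g. Origin: centre of its underside, z up
- square_red: square gingerbread 50 x 50 mm, 20 mm high, dark brown with a square red icing 40 mm wide. Loose; not wanted, to be left where it lies. Origin: centre of its underside, x and y along its sides, z up
- tray_white: shallow square display tray, 120 x 120 mm outside, fixed to the counter, with a green rim 4 mm thick whose top is 10 mm above the counter; the inside floor, 112 x 112 mm, is white and 4 mm above the counter. Origin: centre of its underside on the counter, x and y along its sides, z up
- large_white: round gingerbread, large, upright drum 62 mm across and 20 mm high in all: dark brown dough 17 mm high and on it a flat white icing disc 52 mm across, 3 mm thick. Loose, lies flat with the icing up; about 50 g. Origin: centre of its underside, z up
- small_white: round gingerbread, small, upright drum 44 mm across and 20 mm high in all: dark brown dough 17 mm high and on it a flat white icing disc 34 mm across, 3 mm thick. Loose, lies flat with the icing up; about 26 g. Origin: centre of its underside, z up
- square_white: square gingerbread 50 x 50 mm, 20 mm high, dark brown with a square white icing 40 mm wide. Loose; not wanted, to be left where it lies. Origin: centre of its underside, x and y along its sides, z up
- plain_round: large round gingerbread without coloured icing, 62 mm across, 20 mm high, brown all over. Loose; not wanted, to be left where it lies. Origin: centre of its underside, z up

How it is judged:
At the end, for the whole second after the job is handed in: Each large iced round lies flat on its colour's tray floor within 15 mm of the tray's centre, the small round of that colour flat on top of it within 12 mm, icing up; all four released and at rest; the squares and the plain round within 20 mm of where they started (horizontal distance between large_red and tray_red below 0.015 m and z of large_red in the frame of tray_red below 0.009 m and angle between each of large_red, small_red, large_white, small_white's own z axis and vertical below 0.12 rad and horizontal distance between small_red and large_red below 0.012 m and z of small_red in the frame of large_red between 0.015 and 0.026 m and linear speed of each of large_red, small_red, large_white, small_white below 0.02 m/s and horizontal distance between large_white and tray_white below 0.015 m and z of large_white in the frame of tray_white below 0.009 m and horizontal distance between small_white and large_white below 0.012 m and z of small_white in the frame of large_white between 0.015 and 0.026 m and distance of each of square_red, square_white, plain_round from where it was at the start of the episode below 0.02 m); the robot touches nothing.
It fails at once if the square red gingerbread was moved more than 20 mm (distance of square_red from where it was at the start of the episode above 0.02 m).
It fails at once if the square white gingerbread was moved more than 20 mm (distance of square_white from where it was at the start of the episode above 0.02 m).
It fails at once if the plain round gingerbread was moved more than 20 mm (distance of plain_round from where it was at the start of the episode above 0.02 m).
It also fails if it takes over 109 s, if anything falls off the work surface, if the arm or the gripper's body presses on something with over 40 N, if the wrist force passes 120 N, or if a joint passes its speed limit or range.

## Robot

A 7-joint arm with a two-finger parallel gripper is mounted at the origin on the work surface. World frame = base frame: x ahead of the robot, y to its left, z up, the work surface at z = 0. Lengths are in m, angles in rad, forces in N, time in s.
With the tool pointing down it reaches from about 0.35 to 0.9 m from the base axis. Payload 7.2 kg.
Tool frame: the origin (TCP) lies at the very end of the fingers, on their centre line; the grasp point (between the pads) lies 19 mm behind it; x points along the fingers, z is the direction in which the jaws open and shut, and the axes are right-handed (so a half turn about x gives the same grasp; the last joint's range is limited). The gripper opens to 88 mm and grips with 3 to 60 N. Pads are 20 mm wide; open, the fingers measure 115 mm over their backs; the gripper's body (75 mm by 178 mm) begins 61 mm behind the grasp point.
Start: joints at [-1.183, 0.411, -0.013, 1.596, 0.006, 1.134, -0.082], TCP at [0.275, 0.561, 0.223] pointing down, gripper open.
Joint ranges: [-2.95, 2.95], [-0.29, 1.99], [-1.47, 1.44], [0.14, 2.54], [-1.03, 4.17], [0.13, 1.85], [-2.86, 2.86]. Speed limits (rad/s): [2.39, 2.39, 3.01, 3.01, 3.14, 3.14, 3.14].

## Interface

Orientations are given as a rotation vector (axis times angle).
In Python, from plant import ctrl, eoat, read_camera gives the robot as it stands. Calls block until the motion is done:
- ctrl.movep(position, orientation): joint-space move of the TCP to a pose.
- ctrl.move_linear(position, speed=0.15, ori=None): straight line of the TCP; ori=None keeps the orientation; speed is the mean speed in m/s.
- ctrl.movej(angles): joint-space move.
- eoat.set_gripper(opening, grasp_force=None): finger opening in m; grasp_force is the grip in N (None keeps the last); returns when the fingers have stopped.
- ctrl.wait(seconds).
- ctrl.inverse_kinematics(position, orientation): joint angles nearest the present ones, or None.
- read_camera(name): name is "scene" or "side" or "wrist"; returns a dict with "frame" (480x640x3 uint8, red, green, blue), "fx", "fy", "cx", "cy" (pixels), "R" (3x3) and "t" (3): a world point X has camera coordinates R X + t; the wrist camera has in their place "tool_from_camera" (4x4, takes a point from camera to tool coordinates, whose origin is the TCP and whose axes are the tool frame's). Camera axes: x right, y down, z forward; pixel columns grow to the right and rows downward; lengths in m; the calibration is good to about 2 mm. A picture is of the moment at which its call begins: read the wrist's pose just before it. There is no depth.
A pose or a line that the arm cannot do raises ctrl.MotionError and nothing moves.
- ctrl.close_job(): hands the job in, once; it reports no verdict.
Readings, each from a call of its own:
- ctrl.read_t(): time.
- ctrl.read_joint_pos(): joint angles.
- ctrl.read_joint_vel(): joint speeds.
- ctrl.read_tau(): joint torques, N m.
- ctrl.read_tcp_pos(): TCP position.
- ctrl.read_ee_rot(): TCP orientation.
- ctrl.read_contact_force(): force on the tool from outside, world axes, zero at the start.
- ctrl.read_moment(): the same for the moment, N m.
- ctrl.read_gripper_width(): finger opening in m.
Only numpy, scipy, OpenCV 4.12 (cv2) and the standard library are available. Lean on these libraries where they do the work, as an engineer would, in place of code of your own. Each camera call takes 0.05 s, during which the arm holds its last target. There are 200 camera calls.

## Working session

There is one attempt and no reset: what is moved stays moved. The work goes in short steps, each a Python script; the robot and the scene stay as the last script left them, time stands still between calls to the robot, and variables do not carry over. Pictures are saved under pics/ and viewed, on a budget of 14 in all, crops included, one or two more only if the job needs it, and the job is handed in when it is done.

```bash
ls; mkdir -p pics; python3 - <<'E'
from plant import ctrl,eoat,read_camera
import cv2,numpy as np
print(ctrl.read_t(),ctrl.read_tcp_pos(),ctrl.read_ee_rot())
for n in("scene","side"):
    c=read_camera(n);cv2.imwrite(f"pics/{n}0.png",c["frame"][:,:,::-1])
    R,t=np.array(c["R"]),np.array(c["t"]);print(n,c["fx"],c["fy"],c["cx"],c["cy"],"pos",-R.T@t,"dir",R[2])
E
```

```text
pics
0.0 [0.27492955 0.56071297 0.22181698] [-0.8682056   1.39230868  0.86665862]
scene 528.9423702087037 528.9423702087037 309.1418365294557 244.03735249747683 pos [ 1.22883132 -0.23431536  0.75029087] dir [-0.67524251  0.2309756  -0.70049827]
side 491.93618277559693 491.93618277559693 322.91750466090605 241.16616598411383 pos [ 0.13927335 -0.64514852  0.73367186] dir [ 0.38159259  0.63719517 -0.66960392]
```

View pics/scene0.png

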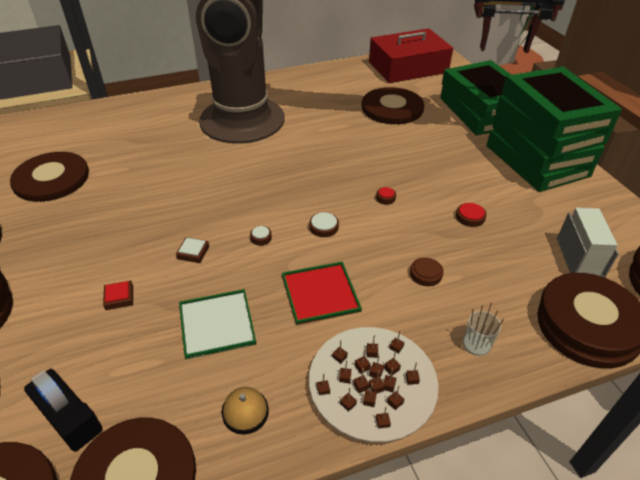

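View pics/side0.png

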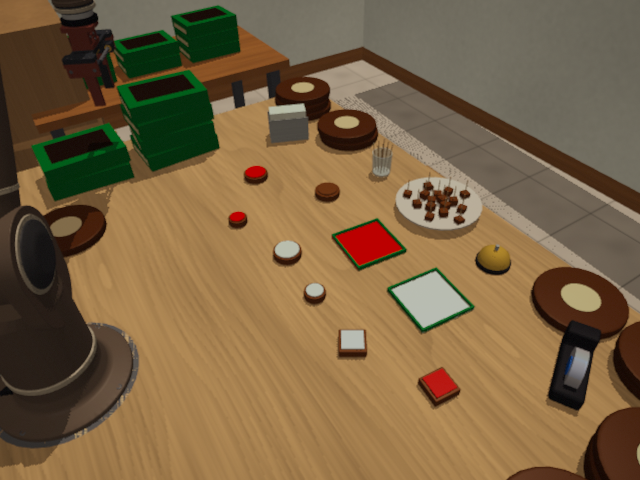

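Scene view: white tray (217,323), red tray (321,292), large_white (323,222), small_white (260,234), small_red (387,194), large_red (471,213), plain_round (427,270), squares (193,248) and (118,294). The side view shows the same pieces, and all are clear of each other.

```bash
cat > h.py <<'E'
import numpy as np,cv2
from scipy.spatial.transform import Rotation as Ro
from plant import ctrl,eoat,read_camera
def masks(f):
    h=cv2.cvtColor(f,cv2.COLOR_RGB2HSV);H,S,V=cv2.split(h)
    red=(((H<6)|(H>174))&(S>170)&(V>110)).astype(np.uint8)
    wht=((S<60)&(V>130)).astype(np.uint8)
    return {"red":red,"white":wht}
def cast(c,px,z):
    px=np.asarray(px,float).reshape(-1,2)
    R,t=np.array(c["R"]),np.array(c["t"])
    d=np.c_[(px[:,0]-c["cx"])/c["fx"],(px[:,1]-c["cy"])/c["fy"],np.ones(len(px))]@R
    o=-R.T@t
    return (o+d*((z-o[2])/d[:,2])[:,None])[:,:2]
def blobs(c,z=0.02,zt=0.004,region=((.3,.9),(-.5,.6))):
    """list of (colour,x,y,width,angle,area mm2)"""
    out=[]
    for k,m in masks(c["frame"]).items():
        for ct in cv2.findContours(m,cv2.RETR_EXTERNAL,cv2.CHAIN_APPROX_NONE)[0]:
            if cv2.contourArea(ct)<60: continue
            for zz in(z,zt):
                P=(cast(c,ct,zz)*1000).astype(np.float32)
                A=cv2.contourArea(P)
                if (A>6000)!=(zz==zt): continue
                M=cv2.moments(P); x,y=M["m10"]/M["m00"]/1e3,M["m01"]/M["m00"]/1e3
                r=cv2.minAreaRect(P)
                if region[0][0]<x<region[0][1] and region[1][0]<y<region[1][1] and A<16000:
                    out.append((k,round(x,4),round(y,4),np.round(r[1],1),round(r[2],1),round(A)))
    return out
E
python3 - <<'E'
from h import *
for n in("scene","side"):
    c=read_camera(n);print(n)
    for b in blobs(c):print(*b)
    uv=dict(scene=(427,268),side=(327,189))[n];print("plain~",cast(c,uv,.02))
c=read_camera("wrist");print(c["tool_from_camera"])
print(Ro.from_rotvec(ctrl.read_ee_rot()).as_matrix().round(3))
E
```

```text
scene
red 0.5237 -0.3625 [40.9 42.3] 84.6 1594
red 0.6319 -0.0093 [110.9 107.3] 84.9 11387
red 0.5441 0.3613 [52.6 50. ] 5.2 2046
red 0.4275 0.2189 [34.4 32.9] 7.5 865
white 0.6857 -0.481 [58.  21.3] 28.7 1084
white 0.8422 0.1893 [40.1 40.8] 19.2 653
white 0.638 -0.2061 [112.8 108.8] 85.2 11800
white 0.4526 -0.2132 [41.1 41.2] 57.5 1521
white 0.458 -0.075 [32.7 32.5] 70.6 831
white 0.4693 0.0576 [51.2 51.1] 34.0 2038
white 0.6684 0.5734 [ 48.9 112.2] 67.2 5168
plain~ [[0.65944989 0.19445405]]
side
red 0.5218 -0.3627 [41.  41.2] 85.2 1566
red 0.637 -0.0074 [105.4 107.2] 84.9 10737
red 0.4262 0.2171 [29.3 32.6] 56.4 799
red 0.5424 0.359 [49.1 51.8] 0.6 1940
white 0.75 -0.4591 [48.3 20.8] 28.3 850
white 0.4519 -0.2137 [39.1 40.3] 57.0 1530
white 0.4574 -0.0755 [33.4 33.7] 23.0 859
white 0.6414 -0.2047 [109.1 108.5] 85.2 11361
white 0.4686 0.0564 [51.6 49.7] 24.6 2003
white 0.8112 0.178 [36.3 41.1] 56.1 704
plain~ [[0.65576311 0.19051621]]
[[ 2.44532917e-04 -2.49073016e-01  9.68484679e-01 -1.61929115e-01]
 [-3.23404957e-04 -9.68484677e-01 -2.49072934e-01  6.78426442e-02]
 [ 9.99999918e-01 -2.52306215e-04 -3.17377831e-04 -7.01687001e-04]
 [ 0.00000000e+00  0.00000000e+00  0.00000000e+00  1.00000000e+00]]
[[-0.    -0.898  0.44 ]
 [-0.001  0.44   0.898]
 [-1.    -0.    -0.001]]
```

```bash
cat >> h.py <<'E'
TR={"red":(.6345,-.0085),"white":(.6397,-.2055)}
PK={"large_red":(.5432,.3602),"small_red":(.4268,.2180),"large_white":(.4690,.0570),"small_white":(.4577,-.0752)}
YAW=np.deg2rad(40)
def ori(y=YAW):
    x=np.array([0,0,-1.]);z=np.array([np.cos(y),np.sin(y),0])
    return Ro.from_matrix(np.c_[x,np.cross(z,x),z]).as_rotvec()
def pickplace(src,dst,w,base,yaw=YAW,zp=.005):
    """base: height of the surface on which the piece is laid"""
    o=ori(yaw); up=.13; zd=zp+base+.001
    ctrl.movep([*src,up],o); ctrl.move_linear([*src,zp],.12)
    eoat.set_gripper(w-.012,12); print("grip",ctrl.read_gripper_width())
    ctrl.move_linear([*src,up],.15); print("lifted",ctrl.read_gripper_width())
    ctrl.movep([*dst,up],o); ctrl.move_linear([*dst,zd+.02],.15); ctrl.move_linear([*dst,zd],.03)
    print("F",np.round(ctrl.read_contact_force(),2),"tcp",np.round(ctrl.read_tcp_pos(),4)); ctrl.wait(.2)
    eoat.set_gripper(w+.012); ctrl.wait(.2)
    ctrl.move_linear([*dst,zd+.04],.06); ctrl.move_linear([*dst,up],.15)
    eoat.set_gripper(.088); print("t",ctrl.read_t())
E
python3 - <<'E'
from h import *
for d in(40,-140,-50,130):
    o=ori(np.deg2rad(d))
    for p in[*PK.values(),*TR.values()]:
        q=[ctrl.inverse_kinematics([*p,z],o) for z in(.13,.005)]
        print(d,p,[None if a is None else np.round(a,2)[[0,6]] for a in q])
E
```

```text
40 (0.5432, 0.3602) [array([-0.77,  0.12]), array([-0.74,  0.13])]
40 (0.4268, 0.218) [array([-0.75,  0.2 ]), array([-0.7 ,  0.27])]
40 (0.469, 0.057) [array([-0.55,  0.62]), array([-0.43,  0.71])]
40 (0.4577, -0.0752) [array([-0.45,  0.99]), array([-0.25,  1.12])]
40 (0.6345, -0.0085) [array([-0.4 ,  0.89]), array([-0.3,  0.9])]
40 (0.6397, -0.2055) [array([-0.2 ,  1.31]), array([-0.07,  1.29])]
-140 (0.5432, 0.3602) [array([-1.37, -2.37]), array([-0.33,  2.83])]
-140 (0.4268, 0.218) [array([-1.49, -2.3 ]), array([-1.32, -2.07])]
-140 (0.469, 0.057) [array([-1.15, -1.96]), array([-0.97, -1.72])]
-140 (0.4577, -0.0752) [array([-0.89, -1.69]), array([-0.69, -1.43])]
-140 (0.6345, -0.0085) [array([-0.8 , -1.76]), array([-0.7 , -1.72])]
-140 (0.6397, -0.2055) [array([-0.45, -1.48]), array([-0.37, -1.45])]
-50 (0.5432, 0.3602) [array([-0.97, -1.29]), array([-0.93, -1.22])]
-50 (0.4268, 0.218) [array([-0.96, -1.26]), array([-0.86, -1.12])]
-50 (0.469, 0.057) [array([-0.7 , -0.87]), array([-0.6 , -0.66])]
-50 (0.4577, -0.0752) [array([-0.58, -0.5 ]), array([-0.33, -0.36])]
-50 (0.6345, -0.0085) [array([-0.57, -0.52]), array([-0.53, -0.38])]
-50 (0.6397, -0.2055) [array([-0.26, -0.2 ]), array([-0.21, -0.11])]
130 (0.5432, 0.3602) [array([-0.56,  1.54]), array([-0.56,  1.5 ])]
130 (0.4268, 0.218) [array([-0.51,  1.67]), array([-0.48,  1.59])]
130 (0.469, 0.057) [array([-0.33,  2.09]), array([-0.21,  2.03])]
130 (0.4577, -0.0752) [array([-0.26,  2.46]), array([-0.03,  2.43])]
130 (0.6345, -0.0085) [array([-0.14,  2.26]), array([-0.07,  2.21])]
130 (0.6397, -0.2055) [array([0.03, 2.67]), array([0.16, 2.59])]
```

Yaw 40° is reachable everywhere. First the large red.

```bash
python3 - <<'E'
from h import *
pickplace(PK["large_red"],TR["red"],.062,.004)
c=read_camera("side");cv2.imwrite("pics/s1.png",c["frame"][:,:,::-1])
E
```

```text
grip 0.061686246383317045
lifted 0.061475339206555034
F [ 0.84 -0.31 -0.82] tcp [ 0.6346 -0.0085  0.01  ]
t 10.0917
```

View pics/s1.png

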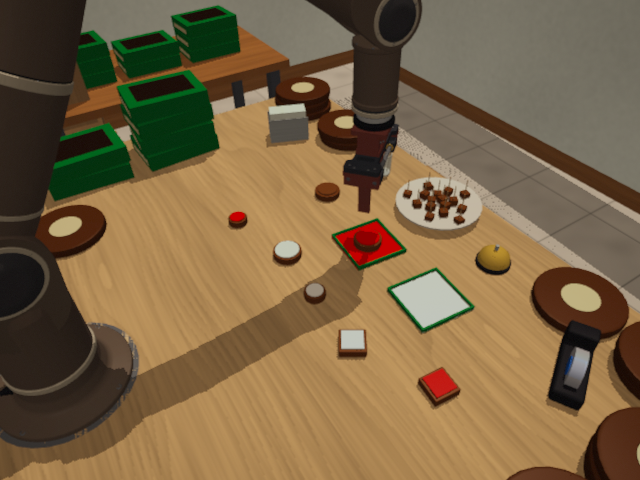

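The large red round lies in the red tray (about 369,237) and nothing else has moved. Next is the large white. Then I'll move the arm aside and measure both large rounds before stacking.

```bash
python3 - <<'E'
from h import *
pickplace(PK["large_white"],TR["white"],.062,.004)
ctrl.movep([*PK["small_red"],.2],ori())
for n in("scene","side"):
    c=read_camera(n);cv2.imwrite(f"pics/{n}2.png",c["frame"][:,:,::-1]);f=c["frame"]
    # large icing: inside the dough (dark) ring in each tray
    for k,t in TR.items():
        m=masks(f)[k]
        X=np.array([*t,.024]);p=np.array(c["R"])@X+c["t"]
        u=int(p[0]/p[2]*c["fx"]+c["cx"]);v=int(p[1]/p[2]*c["fy"]+c["cy"])
        lab=cv2.connectedComponents(m,connectivity=4)[1]; b=(lab==lab[v,u]).astype(np.uint8)
        ct=max(cv2.findContours(b,cv2.RETR_EXTERNAL,cv2.CHAIN_APPROX_NONE)[0],key=cv2.contourArea)
        P=(cast(c,ct,.024)*1000).astype(np.float32);M=cv2.moments(P)
        print(n,k,M["m10"]/M["m00"],M["m01"]/M["m00"],M["m00"],"want 2124")
E
python3 -c "
import cv2,numpy as np
a=cv2.imread('pics/scene2.png')[180:380,150:450];b=cv2.imread('pics/side2.png')[200:400,300:600]
cv2.imwrite('pics/c2.png',cv2.resize(np.vstack([a,b]),None,fx=1.5,fy=1.5))"
```

```text
grip 0.062138212825645585
lifted 0.06154036490505438
F [-0.25  0.26 -0.94] tcp [ 0.6398 -0.2056  0.01  ]
t 19.1917
scene red 647.8472964395222 -15.36102877087366 10789.757128452904 want 2124
scene white 653.8389363298484 -206.85554755974002 11194.222017925233 want 2124
side red 623.2631368382209 -25.02371605876618 10108.620560920965 want 2124
side white 627.7851068989605 -216.6372254533898 10795.526119676884 want 2124
```

View pics/c2.png

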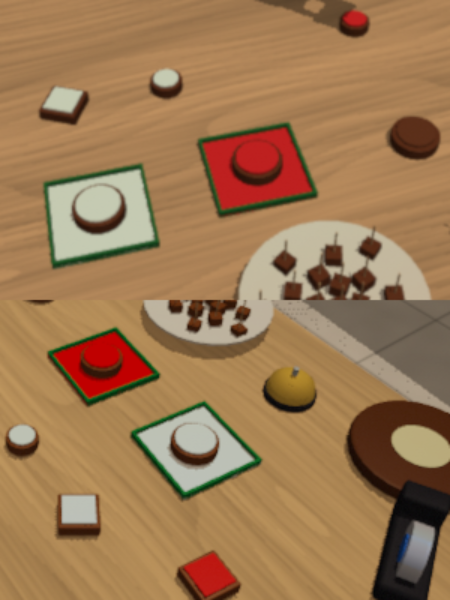

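Both large rounds look centred in their trays (scene crop ≈(257,158) red and (99,208) white). The icing masks merged with the floor, so those numbers aren't usable. The stacking tolerance is well above the ~2 mm measuring error, so I'll stack now and measure with the wrist camera afterwards.

```bash
python3 - <<'E'
from h import *
pickplace(PK["small_red"],TR["red"],.044,.024)
pickplace(PK["small_white"],TR["white"],.044,.024)
def snap(xy,nm):
    # place camera centre over xy: solve tool position so optical axis hits xy at z=.03
    o=ori(); R=Ro.from_rotvec(o).as_matrix()
    T=np.array(read_camera("wrist")["tool_from_camera"])
    a=R@T[:3,2]; h=.2; p=np.array([0,0,h]); cpos=R@T[:3,3]+p; s=(.03-cpos[2])/a[2]; hit=cpos+s*a
    p[:2]=np.array(xy)-hit[:2]
    ctrl.movep(p,o); ctrl.wait(.3)
    pos,rv=ctrl.read_tcp_pos(),ctrl.read_ee_rot(); c=read_camera("wrist")
    np.savez(f"pics/{nm}.npz",f=c["frame"],K=[c["fx"],c["fy"],c["cx"],c["cy"]],T=c["tool_from_camera"],pos=pos,rv=rv)
    cv2.imwrite(f"pics/{nm}.png",c["frame"][:,:,::-1])
snap(TR["white"],"w_white"); snap(TR["red"],"w_red"); print(ctrl.read_t())
E
python3 -c "
import cv2,numpy as np
cv2.imwrite('pics/c3.png',cv2.resize(np.hstack([cv2.imread('pics/w_red.png'),cv2.imread('pics/w_white.png')]),(800,300)))"
```

```text
grip 0.04335449284330574
lifted 0.04347835959787894
F [ 0.51 -0.7  -0.09] tcp [ 0.6346 -0.0085  0.03  ]
t 29.9
grip 0.04399251580148202
lifted 0.043731493022006525
F [-0.15 -0.26  0.22] tcp [ 0.6398 -0.2056  0.03  ]
t 38.8833
40.8833
```

View pics/c3.png

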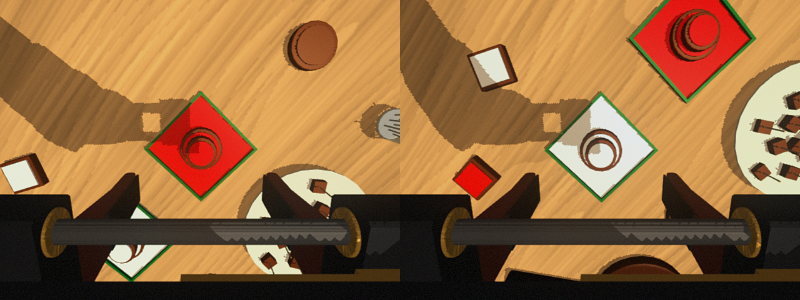

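Both stacks are standing in their trays: red at about (200,148), white at about (600,148). Last comes a numeric check of the small icing, the large rim and the tray centre, plus the bystanders in the fixed cameras.

```bash
python3 - <<'E'
from h import *
vis=[]
for k in TR:
    d=np.load(f"pics/w_{k}.npz");R0=Ro.from_rotvec(d["rv"]).as_matrix();T=d["T"]
    Rc=(R0@T[:3,:3]).T; o=R0@T[:3,3]+d["pos"]
    c=dict(zip(("fx","fy","cx","cy"),d["K"]),R=Rc,t=-Rc@o,frame=d["f"])
    H,S,V=cv2.split(cv2.cvtColor(c["frame"],cv2.COLOR_RGB2HSV))
    def cen(ct,z):
        P=(cast(c,ct,z)*1000).astype(np.float32);(x,y),s,a=cv2.minAreaRect(P)
        M=cv2.moments(P);return np.round([x,y,*s,M["m10"]/M["m00"],M["m01"]/M["m00"]],1)
    big=lambda m:max(cv2.findContours(m,cv2.RETR_EXTERNAL,cv2.CHAIN_APPROX_NONE)[0],key=cv2.contourArea)
    roi=np.zeros_like(H);roi[130:340,210:430]=1
    g=((H>40)&(H<85)&(S>90)).astype(np.uint8)*roi; hull=cv2.convexHull(np.argwhere(g)[:,::-1].astype(np.int32).reshape(-1,1,2))
    print(k,"tray rim",cen(hull,.01))
    tr=cv2.fillPoly(np.zeros_like(H),[hull],1);tr=cv2.erode(tr,np.ones((15,15)))
    dough=(((H>3)&(H<20)&(S>90)&(V<115))*tr).astype(np.uint8) if k=="white" else ((V<110)&((H>4)&(H<20))*tr).astype(np.uint8)
    ys=np.argwhere(cv2.morphologyEx(dough,cv2.MORPH_OPEN,np.ones((2,2))))
    print(" dough hull",cen(cv2.convexHull(ys[:,::-1].astype(np.int32).reshape(-1,1,2)),.021))
    f=c["frame"][160:320,240:400,::-1]; vis.append(cv2.resize(f,(400,400),interpolation=cv2.INTER_NEAREST))
    # predicted circles for perfectly placed pieces, for comparison by eye
    # small icing: component of not-dough at its expected pixel
    p=Rc@np.array([*TR[k],.044])+c["t"];u,v=int(p[0]/p[2]*c["fx"]+c["cx"]),int(p[1]/p[2]*c["fy"]+c["cy"])
    lab=cv2.connectedComponents(((1-dough)*tr).astype(np.uint8),connectivity=4)[1]
    print(" small icing",cen(big((lab==lab[v,u]).astype(np.uint8)),.044),(u,v))
cv2.imwrite("pics/c4.png",np.hstack(vis))
ctrl.movep([.5,.3,.25],ori())
for n in("scene","side"):
    for b in blobs(read_camera(n)):
        if b[5]<1800 and b[5]>1300 and b[1]<.6:print(n,*b)
print(ctrl.read_t())
E
```

```text
red tray rim [631.4 -49.9 197.9 119.2 633.  -34.6]
 dough hull [ 6.197e+02 -2.000e-01  5.560e+01  2.940e+01  6.213e+02 -1.200e+00]
 small icing [625.8 -38.8 161.7  91.4 627.3 -26.1] (322, 245)
white tray rim [ 643.6 -168.9  194.8  119.7  641.8 -186.1]
 dough hull [ 627.2 -203.7   57.7   36.3  629.  -205. ]
 small icing [ 637.4 -166.4  157.8   92.1  636.  -179.9] (321, 248)
scene red 0.5238 -0.3625 [41.7 41.9] 84.6 1594
scene white 0.4527 -0.2133 [41.  41.6] 56.9 1532
side red 0.5218 -0.3628 [41.2 41.3] 84.3 1568
side white 0.4519 -0.2137 [39.1 40.2] 57.0 1528
42.2083
```

View pics/c4.png

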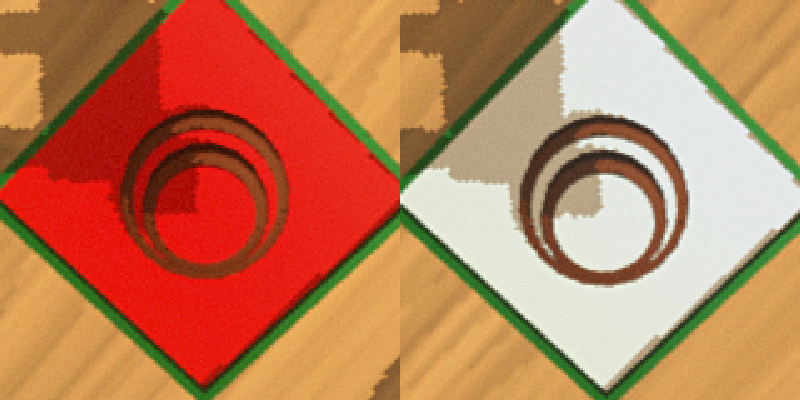

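Both piles are concentric. The small icing centres, read from the picture, are at pixel (322,245) for red and (321.5,248) for white; the expected pixels are (322,245) and (321,248). The squares haven't moved. The rim and dough hulls above are not valid, because they took in the other green and dark areas. I'll check the large rounds and the tray centre from edges read in this picture.

```bash
python3 - <<'E'
from h import *
# crop pixels (x2.5 zoom, offset 240,160): large icing left/right edges & top edge; tray inner bottom-corner and side corners
E={"red":dict(ic=[(131,201),(279,201),(205,129)],tr=[(0,190),(207,386)]),"white":dict(ic=[(531,205),(679,205),(605,136)],tr=[(402,198),(606,386)])}
for i,k in enumerate(TR):
    d=np.load(f"pics/w_{k}.npz");R0=Ro.from_rotvec(d["rv"]).as_matrix();T=d["T"]
    Rc=(R0@T[:3,:3]).T;o=R0@T[:3,3]+d["pos"];c=dict(zip(("fx","fy","cx","cy"),d["K"]),R=Rc,t=-Rc@o)
    px=lambda L:np.array([((u-400*i)/2.5+240,v/2.5+160) for u,v in L])
    a=cast(c,px(E[k]["ic"]),.024);m=(a[0]+a[1])/2;n=(a[2]-m)/np.linalg.norm(a[2]-m)
    print(k,"large centre",(a[2]-.026*n).round(4),"diam",np.linalg.norm(a[0]-a[1]).round(4))
    # left and bottom inner corners are adjacent: centre = midpoint + 56mm inward normal
    b=cast(c,px(E[k]["tr"]),.004);e=b[1]-b[0];L=np.linalg.norm(e);q=np.array([-e[1],e[0]])/L
    mid=b.mean(0);q*=np.sign(q@(np.array(TR[k])-mid));print(" tray",(mid+.056*q).round(4),"side",L.round(4))
for n,uv in dict(scene=(427,268),side=(327,189)).items():
    a=cv2.imread(f"pics/{n}0.png").astype(int);b=read_camera(n)["frame"][:,:,::-1].astype(int);u,v=uv
    print(n,"plain diff",np.abs(a-b)[v-20:v+20,u-20:u+20].mean())
E
```

```text
red large centre [ 0.6344 -0.0088] diam 0.053
 tray [ 0.6369 -0.0091] side 0.1122
white large centre [ 0.6401 -0.2057] diam 0.0528
 tray [ 0.6413 -0.2049] side 0.1089
scene plain diff 0.9695833333333334
side plain diff 2.3720833333333333
```

```bash
python3 -c "
from plant import ctrl
ctrl.close_job();print(ctrl.read_t())"
```

```text
the job is handed in; nothing more can be done
the job is handed in; nothing more can be done
```

Both piles are made and the job is handed in, at about 42 s of the 109 s allowed. I used one pick and place per round, large red, large white, small red, then small white, and no grasp had to be repeated.

**Last checks**
- **Large rounds:** each is about 1–3 mm from its tray's centre (limit 15 mm), from edges I read by eye in the wrist pictures.
- **Small rounds:** each sits within about 1 pixel of its expected spot on top of its large round (limit 12 mm). All four rounds look flat with the icing up.
- **Bystanders:** both squares measure the same as at the start, to 0.1 mm. The area around the plain round is practically unchanged in both fixed cameras.
- **Robot:** it ended well clear of everything, at 0.25 m height.

**Checks that failed:** two automatic measurements gave unusable numbers, so I dropped them. The icing masks of the large rounds merged with the tray floors, and the rim and dough outlines (plus the small-icing outlines derived from them) took in neighbouring areas. The edge readings above replaced them.

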